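# Tilt-test sealed modules for rattlers and scrap the bad ones

## Robot

A 6-joint arm with a two-finger parallel gripper is mounted at the origin on a cart in front of the work surface, level with it; the furniture and walls round the work are solid. World frame = base frame: x ahead of the robot, y to its left, z up, the work surface at z = 0. Lengths are in mm, angles in rad, forces in N, time in s.
With the tool pointing down it reaches from about 425 to 950 mm from the base axis. Payload 3.5 kg.
Tool frame: the origin (TCP) lies between the finger pads; the fingertips stand 22 mm ahead of it and the grasp point (between the pads) lies 3 mm ahead of it; z points along the fingers, y is the line along which they close (so a half turn about z gives the same grasp; the last joint's range is limited). The gripper opens to 85 mm and grips with 20 to 120 N. Pads are 22 mm wide; open, the fingers measure 114 mm over their backs; the gripper's body (76 mm by 85 mm) begins 54 mm behind the grasp point. The pads swing forward as they close: fully open they stand 13 mm farther back than shut.
Start: joints at [1.179, 0.286, 1.577, -0, 1.279, -0.15], TCP at [161.593, 655.358, 253.325] pointing down, gripper open.
Joint ranges: [-2.77, 2.77], [-0.9, 2.22], [0.21, 2.48], [-1.53, 4.67], [0.24, 2.81], [-2.84, 2.84]. Speed limits (rad/s): [2.79, 2.79, 3.14, 3.14, 3.14, 3.14].

## Interface

Orientations are given as a unit quaternion [w, x, y, z].
In Python, from workcell import manip, eoat, solver, viewer, workorder, telemetry gives the robot as it stands. The module is installed in compiled form; this text tells all that it offers. Calls block until the motion is done:
- manip.move_pose(position, orientation): joint-space move of the TCP to a pose.
- manip.move_straight(position, rot=None, vel=150, f_stop=None): straight line of the TCP; rot=None keeps the orientation; vel is the mean speed in mm/s. With f_stop (N) it stops when the force on the tool has changed by that much, and returns True; else False.
- manip.move_joints(angles): joint-space move.
- eoat.release() and eoat.grasp(grip_force=None): open the fingers fully, or close them until they stop; grip_force is the grip in N (None keeps the last).
- manip.wait(seconds).
- solver.solve_ik(position, orientation): joint angles nearest the present ones, or None.
- viewer.grab_frame(name): name is "side" or "top"; returns the picture (420x560x3 uint8, red, green, blue); there is no depth.
- viewer.camera_info(name): a dict with "fx", "fy", "cx", "cy" (pixels), "R" (3x3) and "t" (3): a world point X has camera coordinates R X + t. Camera axes: x right, y down, z forward; pixel columns grow to the right and rows downward; lengths in mm; the calibration is good to about 2 mm. A picture is of the moment at which its call begins. camera_info takes no time and is no camera call.
A pose or a line that the arm cannot do raises manip.Unreachable and nothing moves.
- workorder.finish_job(): hands the job in; it is judged then, once.
Readings, each from a call of its own:
- telemetry.current_time(): time.
- telemetry.current_joint_positions(): joint angles.
- telemetry.current_dq(): joint speeds.
- telemetry.current_effort(): joint torques, N m.
- telemetry.current_position(): TCP position.
- telemetry.current_eef_rot(): TCP orientation.
- telemetry.current_contact_force(): force on the tool from outside, world axes, zero at the start.
- telemetry.current_moment(): the same for the moment, N m.
- telemetry.current_gripper_width(): opening from 0.0 (shut) to 1.0 (fully open).
- telemetry.current_gripper_force(): force on a finger pad.
Only numpy, scipy, OpenCV 4.12 (cv2) and the standard library are available. Lean on these libraries where they do the work, as an engineer would, in place of code of your own. Each camera call takes 0.05 s, during which the arm holds its last target. There are 200 camera calls.

## Task

Some of the sealed modules in the low grey tray have a loose piece inside, which can only be felt shifting when the module is picked up and tilted end to end. Put every such rattler into the scrap caddy with the scrap that already lies there, and leave the sound ones in the tray, flat and lid up. When all are sorted, carry the caddy by its black grip, tip everything in it into the big scrap bin, and stand the empty caddy level on the bench again. Leave the other things on the bench alone.

Things in the scene. Friction and masses are not known exactly. Their poses are not given: they have to be found in the camera images.
- module_1: sealed module: closed aluminium box, grey screwed lid, three brass studs on one end; 90 mm long (its x), 36 wide (y), 34 high; origin at the centre of the underside, z up through the lid. Modules look alike and weigh 0.1 to 0.45 kg, sound or not. They start lid up, one in each pocket of the tray, lengthwise along the tray's x
- module_2: sealed module, same look and size as module_1, origin and axes alike. Any module may be a rattler: a piece of 0.16 kg then slides lengthwise inside it, about 55 mm from end to end. It slides when one end is tilted down by more than about 15 degrees (to be sure tilt 30 and wait 0.5 s) and stays put when the module is brought level again
- module_3: sealed module, same look and size as module_1, origin and axes alike. In a sound module nothing moves. A rattler is felt at the wrist: held level by its middle, the moment about the level axis across it differs by about 0.085 N m between after tilting one end down and after tilting the other; a sound one shows no difference
- module_4: sealed module, same look and size as module_1, origin and axes alike. One or two of the four modules are rattlers
- tray: low tray of grey plastic, fixed to the bench, 120 mm (its x) by 264 mm (y); floor 4 mm thick, walls 4 mm thick and 12 mm high, and three ribs of that height along x part it into four pockets, their middles at y = -99, -33, 33 and 99 mm; origin at the centre of its underside
- caddy: loose sheet-metal scrap caddy, 0.15 kg, 160 mm (its x) by 220 mm (y), origin at the centre of its underside; smooth 3 mm floor (parts slide off from about 25 degrees of tilt); side walls 28 mm high, back wall (+x side) 34 mm; the -x side is open (the mouth, roughly towards the robot at the start). Scrap lies at the back of the lanes, the front 95 mm of both lanes is free
- caddy_grip (a point): centre of the caddy's black grip, 61 mm above the caddy's underside in its middle: the grip is 60 mm long (caddy x), 16 mm thick (caddy y), from 42 to 80 mm high, on a stem 40 mm long and 10 mm thick; a rib 16 mm high and 4 mm thick runs along x below it and parts the caddy into two lanes about 105 mm wide
- heat_sink: black finned heat sink, 40 x 50 x 24 mm, origin at the centre of its underside; scrap, lies in the caddy's +y lane at the start; may be absent
- relay: plug-in relay in a clear cover, 22 x 28 x 36 mm, origin at the centre of its underside; scrap, lies in the caddy's -y lane at the start; may be absent
- scrap_bin: big open scrap bin of grey-painted sheet, fixed to the bench, 260 mm (its x) by 160 mm (y), 85 mm high, walls and floor 4 mm thick; origin at the centre of its underside
- solder_reel: reel of solder, 60 mm across, 45 mm high; leave it alone
- tape_black: roll of black tape, 62 mm across, 18 mm high; leave it alone
- block_battery: small upright block battery, 18 x 26 x 48 mm; leave it alone
Things that resemble listed ones, but are neither listed nor needed, are in the scene too. What is shaped like the module_3 but pink is not meant.

How it is judged (in metres and radians):
On the way, in this order (a step that is already met when the one before it is completed fails the run):
1. all modules are sorted: every sound one lies lid up in the tray, and every rattler (known to the judge by its loose piece) lies with the scrap in the caddy, which stands on the bench (x of loose_piece_1 in the frame of caddy between -0.085 and 0.085 m and y of loose_piece_1 in the frame of caddy between -0.1 and 0.1 m and z of loose_piece_1 in the frame of caddy between -0.005 and 0.06 m and ((x of loose_piece_1 in the frame of caddy between -0.085 and 0.085 m and y of loose_piece_1 in the frame of caddy between -0.1 and 0.1 m and z of loose_piece_1 in the frame of caddy between -0.005 and 0.06 m) or (x of module_1 in the frame of tray between -0.05 and 0.05 m and y of module_1 in the frame of tray between -0.13 and 0.13 m and z of module_1 in the frame of tray between -0.005 and 0.02 m and angle between module_1's own z axis and vertical below 0.2 rad and linear speed of module_1 below 0.03 m/s)) and x of loose_piece_2 in the frame of caddy between -0.085 and 0.085 m and y of loose_piece_2 in the frame of caddy between -0.1 and 0.1 m and z of loose_piece_2 in the frame of caddy between -0.005 and 0.06 m and ((x of loose_piece_2 in the frame of caddy between -0.085 and 0.085 m and y of loose_piece_2 in the frame of caddy between -0.1 and 0.1 m and z of loose_piece_2 in the frame of caddy between -0.005 and 0.06 m) or (x of module_2 in the frame of tray between -0.05 and 0.05 m and y of module_2 in the frame of tray between -0.13 and 0.13 m and z of module_2 in the frame of tray between -0.005 and 0.02 m and angle between module_2's own z axis and vertical below 0.2 rad and linear speed of module_2 below 0.03 m/s)) and x of loose_piece_3 in the frame of caddy between -0.085 and 0.085 m and y of loose_piece_3 in the frame of caddy between -0.1 and 0.1 m and z of loose_piece_3 in the frame of caddy between -0.005 and 0.06 m and ((x of loose_piece_3 in the frame of caddy between -0.085 and 0.085 m and y of loose_piece_3 in the frame of caddy between -0.1 and 0.1 m and z of loose_piece_3 in the frame of caddy between -0.005 and 0.06 m) or (x of module_3 in the frame of tray between -0.05 and 0.05 m and y of module_3 in the frame of tray between -0.13 and 0.13 m and z of module_3 in the frame of tray between -0.005 and 0.02 m and angle between module_3's own z axis and vertical below 0.2 rad and linear speed of module_3 below 0.03 m/s)) and x of loose_piece_4 in the frame of caddy between -0.085 and 0.085 m and y of loose_piece_4 in the frame of caddy between -0.1 and 0.1 m and z of loose_piece_4 in the frame of caddy between -0.005 and 0.06 m and ((x of loose_piece_4 in the frame of caddy between -0.085 and 0.085 m and y of loose_piece_4 in the frame of caddy between -0.1 and 0.1 m and z of loose_piece_4 in the frame of caddy between -0.005 and 0.06 m) or (x of module_4 in the frame of tray between -0.05 and 0.05 m and y of module_4 in the frame of tray between -0.13 and 0.13 m and z of module_4 in the frame of tray between -0.005 and 0.02 m and angle between module_4's own z axis and vertical below 0.2 rad and linear speed of module_4 below 0.03 m/s)) and x of heat_sink in the frame of caddy between -0.085 and 0.085 m and y of heat_sink in the frame of caddy between -0.1 and 0.1 m and z of heat_sink in the frame of caddy between -0.005 and 0.06 m and x of relay in the frame of caddy between -0.085 and 0.085 m and y of relay in the frame of caddy between -0.1 and 0.1 m and z of relay in the frame of caddy between -0.005 and 0.06 m and angle between caddy's own z axis and vertical below 0.1 rad and height (world z) of caddy below 0.015 m), for 0.2 s.
2. the caddy is tipped over the scrap bin (angle between caddy's own z axis and vertical above 0.45 rad and horizontal distance between caddy and scrap_bin below 0.28 m and height (world z) of caddy above 0.04 m), for 0.1 s.
At the end, for the whole second after the job is handed in: sound modules lie lid up (0.2 rad) in the tray, centres within 50 mm (x) and 125 mm (y) of its middle; rattlers and all scrap rest inside the bin's walls, origins at most 130 mm above the bench; the caddy stands level (0.08 rad) on the bench itself (x of loose_piece_1 in the frame of scrap_bin between -0.125 and 0.125 m and y of loose_piece_1 in the frame of scrap_bin between -0.085 and 0.085 m and z of loose_piece_1 in the frame of scrap_bin between -0.005 and 0.085 m and linear speed of each of loose_piece_1, loose_piece_2, loose_piece_3, loose_piece_4, heat_sink, relay, caddy below 0.03 m/s and ((x of loose_piece_1 in the frame of scrap_bin between -0.125 and 0.125 m and y of loose_piece_1 in the frame of scrap_bin between -0.085 and 0.085 m and z of loose_piece_1 in the frame of scrap_bin between -0.005 and 0.085 m and linear speed of loose_piece_1 below 0.03 m/s) or (x of module_1 in the frame of tray between -0.05 and 0.05 m and y of module_1 in the frame of tray between -0.13 and 0.13 m and z of module_1 in the frame of tray between -0.005 and 0.02 m and angle between module_1's own z axis and vertical below 0.2 rad and linear speed of module_1 below 0.03 m/s)) and x of loose_piece_2 in the frame of scrap_bin between -0.125 and 0.125 m and y of loose_piece_2 in the frame of scrap_bin between -0.085 and 0.085 m and z of loose_piece_2 in the frame of scrap_bin between -0.005 and 0.085 m and ((x of loose_piece_2 in the frame of scrap_bin between -0.125 and 0.125 m and y of loose_piece_2 in the frame of scrap_bin between -0.085 and 0.085 m and z of loose_piece_2 in the frame of scrap_bin between -0.005 and 0.085 m and linear speed of loose_piece_2 below 0.03 m/s) or (x of module_2 in the frame of tray between -0.05 and 0.05 m and y of module_2 in the frame of tray between -0.13 and 0.13 m and z of module_2 in the frame of tray between -0.005 and 0.02 m and angle between module_2's own z axis and vertical below 0.2 rad and linear speed of module_2 below 0.03 m/s)) and x of loose_piece_3 in the frame of scrap_bin between -0.125 and 0.125 m and y of loose_piece_3 in the frame of scrap_bin between -0.085 and 0.085 m and z of loose_piece_3 in the frame of scrap_bin between -0.005 and 0.085 m and ((x of loose_piece_3 in the frame of scrap_bin between -0.125 and 0.125 m and y of loose_piece_3 in the frame of scrap_bin between -0.085 and 0.085 m and z of loose_piece_3 in the frame of scrap_bin between -0.005 and 0.085 m and linear speed of loose_piece_3 below 0.03 m/s) or (x of module_3 in the frame of tray between -0.05 and 0.05 m and y of module_3 in the frame of tray between -0.13 and 0.13 m and z of module_3 in the frame of tray between -0.005 and 0.02 m and angle between module_3's own z axis and vertical below 0.2 rad and linear speed of module_3 below 0.03 m/s)) and x of loose_piece_4 in the frame of scrap_bin between -0.125 and 0.125 m and y of loose_piece_4 in the frame of scrap_bin between -0.085 and 0.085 m and z of loose_piece_4 in the frame of scrap_bin between -0.005 and 0.085 m and ((x of loose_piece_4 in the frame of scrap_bin between -0.125 and 0.125 m and y of loose_piece_4 in the frame of scrap_bin between -0.085 and 0.085 m and z of loose_piece_4 in the frame of scrap_bin between -0.005 and 0.085 m and linear speed of loose_piece_4 below 0.03 m/s) or (x of module_4 in the frame of tray between -0.05 and 0.05 m and y of module_4 in the frame of tray between -0.13 and 0.13 m and z of module_4 in the frame of tray between -0.005 and 0.02 m and angle between module_4's own z axis and vertical below 0.2 rad and linear speed of module_4 below 0.03 m/s)) and x of heat_sink in the frame of scrap_bin between -0.125 and 0.125 m and y of heat_sink in the frame of scrap_bin between -0.085 and 0.085 m and z of heat_sink in the frame of scrap_bin between -0.005 and 0.085 m and x of relay in the frame of scrap_bin between -0.125 and 0.125 m and y of relay in the frame of scrap_bin between -0.085 and 0.085 m and z of relay in the frame of scrap_bin between -0.005 and 0.085 m and angle between caddy's own z axis and vertical below 0.08 rad and height (world z) of caddy between -0.006 and 0.006 m); the robot touches nothing.
It fails at once if a bystander (solder reel, black tape or block battery) is pushed more than 40 mm (distance of any of solder_reel, block_battery, tape_black from where it was at the start of the episode above 0.04 m).
Of loose_piece_1, loose_piece_2, loose_piece_3, loose_piece_4 only 1 to 2 are there at a start; the rules pass over those that are not, and their reading is None.
Of heat_sink, relay only 1 to 2 are there at a start; the rules pass over those that are not, and their reading is None.
At some moment in a run one of module_1, module_2, module_3, module_4 may be knocked a few centimetres aside while the robot is not near it.
It also fails if it takes over 184 s, if anything falls off the work surface, if the arm or the gripper's body presses on something with over 40 N, if the wrist force passes 120 N, or if a joint passes its speed limit or range.

## Working session

There is one attempt and no reset: what is moved stays moved. The work goes in short steps, each a Python script; the robot and the scene stay as the last script left them, time stands still between calls to the robot, and variables do not carry over. Pictures are saved under pics/ and viewed, at most 14 in all, crops included, and the job is handed in when it is done.

```bash
mkdir -p pics; python3 - <<'E'
from workcell import viewer, telemetry
import cv2
for n in("top","side"):
    im=viewer.grab_frame(n); cv2.imwrite(f"pics/{n}0.png",im[:,:,::-1]); c=viewer.camera_info(n); print(n,c)
print(telemetry.current_time(),telemetry.current_eef_rot())
E
```

```text
top {'fx': 387.1108281670185, 'fy': 387.1108281670185, 'cx': 282.6653259107368, 'cy': 208.87136775905543, 'R': array([[ 4.54288180e-03, -9.99331890e-01, -3.62648046e-02],
       [-9.93747727e-01, -4.65903028e-04, -1.11647829e-01],
       [ 1.11556340e-01,  3.65452700e-02, -9.93085911e-01]]), 't': array([ 98.57044913, 445.57901252, 881.69733471])}
side {'fx': 431.10868411708975, 'fy': 431.10868411708975, 'cx': 287.1158389979778, 'cy': 208.56288625669447, 'R': array([[-0.99124315, -0.13204227,  0.00136576],
       [-0.0535026 ,  0.39214603, -0.91834577],
       [ 0.12072488, -0.91037703, -0.39577667]]), 't': array([ 479.13765595,   67.42860536, 1008.77397264])}
0.1 [-3.06621017e-04  1.20607173e-01  9.92699714e-01 -1.04542153e-03]
```

View pics/top0.png

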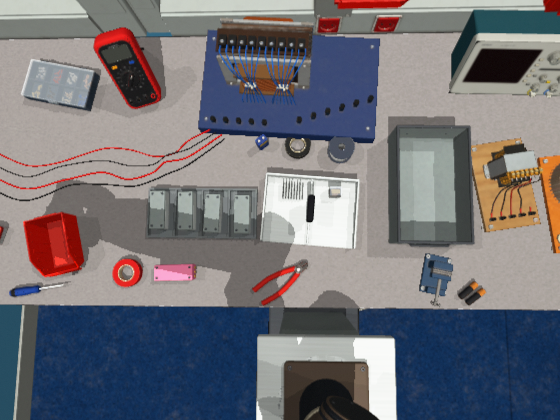

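View pics/side0.png

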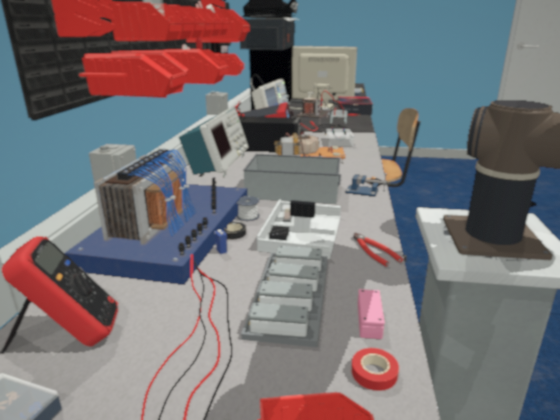

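The top view shows the tray at about (202,212) px with four modules, the caddy at (310,210) with its grip at (310,208), and the bin at (431,184). The battery, tape and reel lie behind the caddy at (262,142), (297,147) and (340,150). I'll enlarge this area to measure it.

```bash
cat > h.py <<'E'
import numpy as np, cv2
from scipy.spatial.transform import Rotation as Rn
from workcell import manip, eoat, solver, viewer, workorder, telemetry as T
def px2w(name,u,v,z):
    c=viewer.camera_info(name); d=c["R"].T@np.array([(u-c["cx"])/c["fx"],(v-c["cy"])/c["fy"],1]); o=-c["R"].T@c["t"]
    return o+d*(z-o[2])/d[2]
def w2px(name,X):
    c=viewer.camera_info(name); p=c["R"]@np.asarray(X,float)+c["t"]; return c["fx"]*p[0]/p[2]+c["cx"],c["fy"]*p[1]/p[2]+c["cy"]
def crop(name,u0,u1,v0,v1,s,fn):
    im=viewer.grab_frame(name)[v0:v1,u0:u1,::-1]; cv2.imwrite("pics/"+fn,cv2.resize(im,None,fx=s,fy=s,interpolation=cv2.INTER_CUBIC))
E
python3 - <<'E'
from h import *
im=cv2.imread("pics/top0.png")
cv2.imwrite("pics/c0.png",cv2.resize(im[120:255,140:340],None,fx=4,fy=4,interpolation=cv2.INTER_CUBIC))
cv2.imwrite("pics/c1.png",cv2.resize(im[110:255,330:480],None,fx=4,fy=4,interpolation=cv2.INTER_CUBIC))
E
```

```text
(no output)
```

View pics/c0.png

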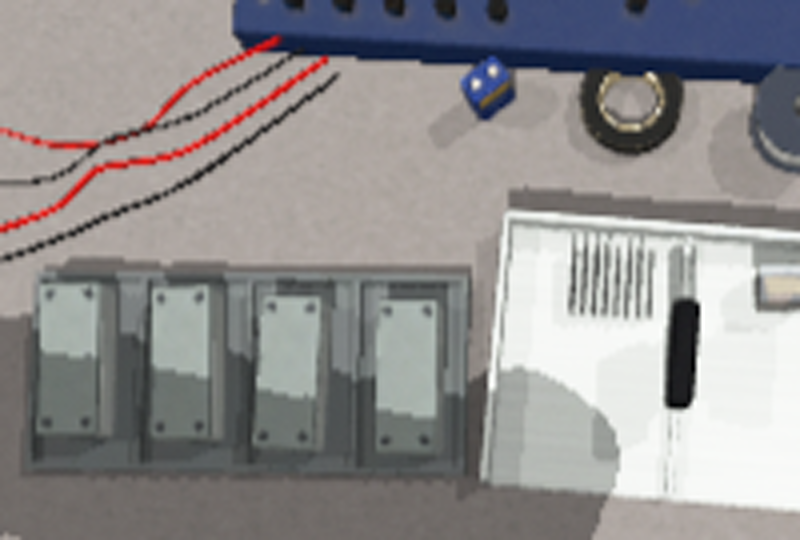

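View pics/c1.png

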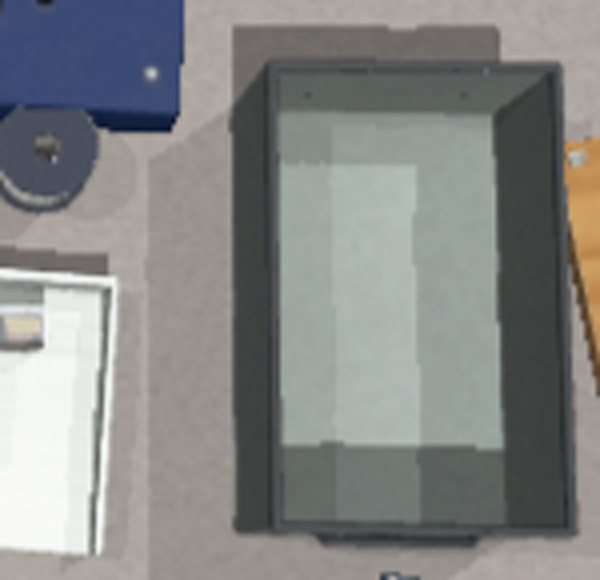

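```bash
python3 - <<'E'
from h import *
np.set_printoptions(precision=1,suppress=True)
A=lambda X,Y,z:px2w("top",140+(X-1.5)/4,120+(Y-1.5)/4,z)[:2]
B=lambda X,Y,z:px2w("top",330+(X-1.5)/4,110+(Y-1.5)/4,z)[:2]
for n,q in dict(a=[(40,283),(99,283),(38,433),(98,435)],b=[(150,288),(212,285),(150,436),(212,437)],c=[(262,297),(322,297),(256,447),(318,447)],d=[(378,302),(436,302),(376,448),(437,452)]).items():
    P=np.array([A(*p,38) for p in q]); x=(P[0]+P[1]-P[2]-P[3])/2; print(n,P.mean(0),np.linalg.norm(x),np.linalg.norm(P[0]-P[1]),np.degrees(np.arctan2(x[1],x[0])))
print("tray",*[A(*p,16) for p in [(40,268),(470,266),(25,470),(465,472)]])
print("caddy back",A(508,212,34),B(116,277,34),"front",A(483,482,28),B(98,553,28))
print("grip",A(687,300,80),A(679,406,80))
print("relay",B(20,325,36),"hs",A(612,275,24))
print("bin",*[B(*p,85) for p in [(268,65),(560,65),(275,530),(575,532)]])
print("tape",A(632,105,18),"batt",A(488,85,48),"reel",B(48,150,45))
E
```

```text
a [443.3 394.6] 89.1183768758709 35.225518596325884 1.7936206062885458
b [441.5 328.1] 88.25727860670446 36.79189719472247 1.8914357666338262
c [435.4 264. ] 87.85377010460022 35.40633762752089 -0.47676229859403046
d [433.1 195.4] 86.39360797925639 34.02666309663135 0.751512451570782
tray [500.6 422.6] [501.4 161.6] [378.5 426.4] [378.2 163.1]
caddy back [530.4 137.6] [515.  -77.5] front [372.  151.2] [354.9 -65.4]
grip [471.1  34.3] [412.3  38.9]
relay [486.4 -21.3] hs [494.4  76.4]
bin [ 624.7 -155.3] [ 623.5 -315. ] [ 366.9 -151.8] [ 366.4 -310.4]
tape [599.1  64.6] batt [603.2 149. ] reel [588.  -37.7]
```

```bash
cat >> h.py <<'E'
def rot(psi,tilt=0,axis=None):
    """tool down, yaw psi deg (closing axis = y rotated by psi), then world rotation 'tilt' deg about 'axis'"""
    r=Rn.from_euler('z',psi,degrees=True)*Rn.from_euler('x',180,degrees=True)
    if tilt: r=Rn.from_rotvec(np.radians(tilt)*np.asarray(axis,float))*r
    q=r.as_quat(); return [float(v) for v in (q[3],q[0],q[1],q[2])]
MOD=dict(a=(443.3,394.6,0),b=(441.5,328.1,0),c=(435.4,264,0),d=(433.1,195.4,0))
E
python3 - <<'E'
from h import *
np.set_printoptions(precision=2,suppress=True)
for p in (0,180):
  for k,(x,y,_) in MOD.items():
    print(p,k,solver.solve_ik([x,y,48],rot(p)),*[solver.solve_ik([x,y,170],rot(p,t,[0,1,0])) for t in(35,-35)])
for lane in((436.7,92),(428.3,-17.5)):
  print("lane",*[solver.solve_ik([*lane,50],rot(p)) for p in(85.6,-94.4)])
for p in (-4.4,175.6): print("grip",solver.solve_ik([442,36.5,58],rot(p)))
for p in (90,-90):
  for th in(0,30,45,60):
    s,c=np.sin(np.radians(th)),np.cos(np.radians(th)); g=np.array([495,-190+80*c-61*s,105+80*s+61*c])
    # TCP is 3mm behind grip centre along tool z
    print("tip",p,th,g,solver.solve_ik(list(g),rot(p,th,[1,0,0])))
E
```

```text
0 a [ 0.56  0.36  1.9  -0.    0.88  2.13] [0.46 0.45 1.61 0.26 1.65 1.97] [ 0.7   0.05  2.09 -0.68  0.62  2.76]
0 b [ 0.45  0.28  2.01 -0.    0.86  2.03] [0.37 0.37 1.71 0.21 1.64 1.89] [ 0.59 -0.07  2.21 -0.63  0.57  2.62]
0 c [ 0.35  0.2   2.11 -0.    0.84  1.92] [0.27 0.3  1.8  0.16 1.63 1.81] [ 0.46 -0.19  2.32 -0.54  0.52  2.44]
0 d [ 0.21  0.13  2.19 -0.    0.82  1.78] [0.16 0.25 1.87 0.09 1.63 1.71] [ 0.29 -0.32  2.42 -0.36  0.48  2.13]
180 a [ 0.56  0.36  1.9   0.    0.88 -1.01] [ 0.46  0.45  1.61  0.26  1.65 -1.17] [ 0.7   0.05  2.09 -0.68  0.62 -0.38]
180 b [ 0.45  0.28  2.01  0.    0.86 -1.12] [ 0.37  0.37  1.71  0.21  1.64 -1.25] [ 0.59 -0.07  2.21 -0.63  0.57 -0.52]
180 c [ 0.35  0.2   2.11  0.    0.84 -1.23] [ 0.27  0.3   1.8   0.16  1.63 -1.33] [ 0.46 -0.19  2.32 -0.54  0.52 -0.71]
180 d [ 0.21  0.13  2.19  0.    0.82 -1.36] [ 0.16  0.25  1.87  0.09  1.63 -1.43] [ 0.29 -0.32  2.42 -0.36  0.48 -1.01]
lane [-0.02  0.07  2.25 -0.    0.82  0.06] None
lane [-0.28  0.03  2.29 -0.    0.82 -0.2 ] None
grip [-0.15  0.04  2.26 -0.    0.84  1.5 ]
grip [-0.15  0.04  2.26  0.    0.84 -1.64]
tip 90 0 [ 495. -110.  166.] [-0.42  0.01  2.06  0.    1.08 -0.42]
tip 90 30 [ 495.   -151.22  197.83] [-0.67  0.13  1.93  0.41  1.44 -0.8 ]
tip 90 45 [ 495.   -176.56  204.7 ] [-0.77  0.24  1.86  0.54  1.64 -0.9 ]
tip 90 60 [ 495.   -202.83  204.78] [-0.84  0.38  1.78  0.64  1.83 -0.96]
tip -90 0 [ 495. -110.  166.] [-0.42  0.01  2.06 -0.    1.08  2.72]
tip -90 30 [ 495.   -151.22  197.83] [-0.67  0.13  1.93  0.41  1.44  2.34]
tip -90 45 [ 495.   -176.56  204.7 ] [-0.77  0.24  1.86  0.54  1.64  2.24]
tip -90 60 [ 495.   -202.83  204.78] [-0.84  0.38  1.78  0.64  1.83  2.19]
```

```bash
cat >> h.py <<'E'
def probe(k,psi=180,zmin=43,dx=0):
    x,y,dp=MOD[k]; q=rot(psi+dp); x+=dx
    eoat.release(); manip.move_pose([x,y,120],q); manip.move_straight([x,y,62],vel=150)
    hit=manip.move_straight([x,y,zmin],vel=25,f_stop=4); z=T.current_position()[2]
    if hit: z+=1.0; manip.move_straight([x,y,z],vel=20)
    eoat.grasp(80); w=T.current_gripper_width()
    manip.move_straight([x,y,170],vel=150); M=[]
    ax=[-np.sin(np.radians(dp)),np.cos(np.radians(dp)),0]
    for t in(32,-32):
        manip.move_pose([x,y,170],rot(psi+dp,t,ax)); manip.wait(.6); manip.move_pose([x,y,170],q); manip.wait(.4)
        M.append(np.mean([T.current_moment() for _ in range(5)],0))
    d=np.array(M[0])-M[1]
    print(k,"hit",hit,"z",round(z,1),"w",round(w,3),"F",np.round(T.current_contact_force(),2),"dM",np.round(d,3),"t",round(T.current_time(),1),"w",round(T.current_gripper_width(),3))
    return x,y,z,q
def back(x,y,z,q):
    manip.move_straight([x,y,z+20],vel=150); manip.move_straight([x,y,z+.5],vel=50,f_stop=8); eoat.release(); manip.move_straight([x,y,125],vel=150)
E
python3 - <<'E'
from h import *
p=probe("a"); open("p.txt","w").write(repr([float(v) for v in p[:3]]))
crop("side",180,400,180,380,3,"s1.png")
E
```

```text
a hit True z 47.7 w 0.395 F [ 0.01  0.13 -2.77] dM [ 0.017  0.13  -0.011] t 9.1 w 0.389
```

View pics/s1.png

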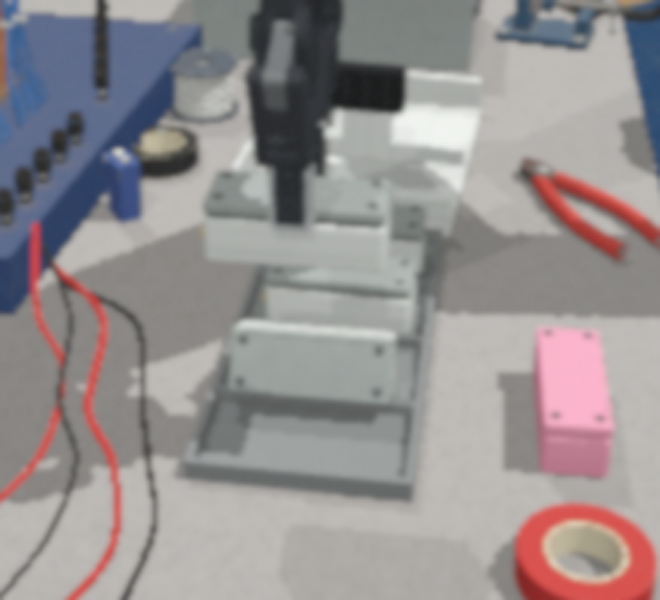

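```bash
cat >> h.py <<'E'
def tilts(x,y,psi,seq=(32,-32),z=170):
    q=rot(psi); ax=[-np.sin(np.radians(psi)),np.cos(np.radians(psi)),0]; M=[]
    if np.cos(np.radians(psi))<0: ax=[-a for a in ax]
    for t in seq:
        manip.move_pose([x,y,z],rot(psi,t,ax)); manip.wait(.5); manip.move_pose([x,y,z],q); manip.wait(.4)
        m=[]
        for _ in range(6): m.append(T.current_moment()); manip.wait(.03)
        m=np.array(m); M.append(m.mean(0)); print(t,M[-1].round(3),"sd",m.std(0).round(3),"F",np.round(T.current_contact_force(),2))
    return M
E
python3 - <<'E'
from h import *
x,y,_=MOD["a"]; tilts(x,y,180); print(T.current_gripper_width(),T.current_time())
crop("top",130,360,130,260,3,"t1.png")
E
```

```text
32 [0.004 0.041 0.007] sd [0.03  0.013 0.027] F [ 0.32  0.17 -1.52]
-32 [ 0.01  -0.061 -0.005] sd [0.016 0.005 0.018] F [-0.48 -0.49 -2.92]
0.39491662098041835 13.6333
```

View pics/t1.png

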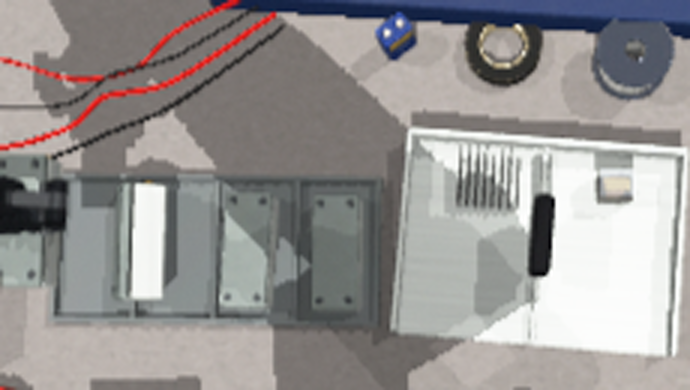

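Module a is a rattler: the moment differs by about 0.10–0.13. The closing finger rolled b onto its side. In the crop, its bright flank faces up at (149,240) and leans on the a/b rib. I'll put a in the caddy, then probe b as it lies.

```bash
cat >> h.py <<'E'
def lane(side,c=-10,dz=0,zc=46.5):
    g=np.array([442.3,36.4]); t=np.radians(-4.4); R=np.array([[np.cos(t),-np.sin(t)],[np.sin(t),np.cos(t)]])
    p=g+R@np.array([c,side*54.5]); q=rot(85.6)
    manip.move_pose([*p,170],q); manip.move_straight([*p,zc+20],vel=150)
    h=manip.move_straight([*p,zc],vel=30,f_stop=4); print("lane hit",h,T.current_position())
    eoat.release(); manip.move_straight([*p,150],vel=150)
E
python3 - <<'E'
from h import *
lane(1)
manip.move_pose([442,150,330],rot(90))
crop("top",130,360,130,260,3,"t2.png")
print(T.current_time())
f=lambda X,Y,z:px2w("top",130+(X-1)/3,130+(Y-1)/3,z).round(1)
print(f(133,183,42),f(165,183,40),f(133,298,42),f(165,298,40))
E
```

```text
lane hit True [436.22886766  91.44101484  47.74640597]
18.525
[486.4 354.2  42. ] [486.7 329.5  40. ] [396.6 350.9  42. ] [396.7 326.5  40. ]
```

View pics/t2.png

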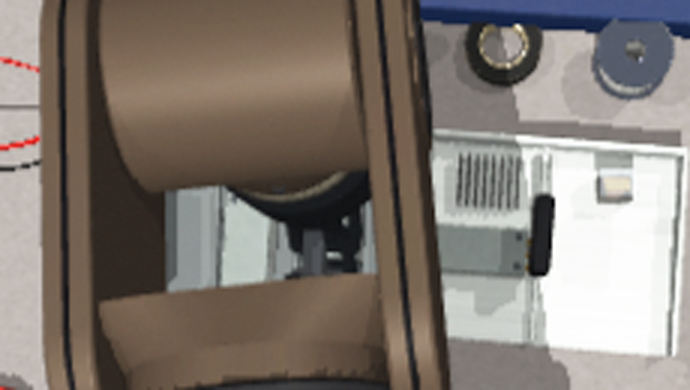

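Module a lies lid up in the +y lane at crop (485,250). Module b has rolled about 60° towards +y. Squeezing it along y should turn it fully onto its side, held by lid and underside, so I can probe it that way.

```bash
python3 - <<'E'
from h import *
x,y=441.5,345; q=rot(180)
manip.move_pose([x,y,130],q); 
print(manip.move_straight([x,y,42],vel=80,f_stop=4),T.current_position())
eoat.grasp(50); print(T.current_gripper_width(),T.current_gripper_force())
manip.move_straight([x,y,170],vel=100); eoat.grasp(80); print(T.current_gripper_width(),T.current_contact_force())
M=tilts(x,y,180,(32,-32,32)); print(T.current_gripper_width(),T.current_time())
crop("side",180,400,150,350,3,"s2.png")
E
```

```text
False [442.0209718  345.2977758   42.69039493]
0.45594731490713175 45.617433451116085
0.43175835016627384 [ 0.80923914  1.00460584 -1.93361361]
32 [ 0.012 -0.011  0.008] sd [0.023 0.027 0.017] F [ 0.01 -0.04 -1.61]
-32 [-0.002  0.015  0.001] sd [0.04  0.019 0.026] F [ 0.08  0.24 -1.34]
32 [ 0.001  0.008 -0.007] sd [0.024 0.016 0.032] F [-0.08 -0.02 -0.42]
0.427868318888203 29.7167
```

View pics/s2.png

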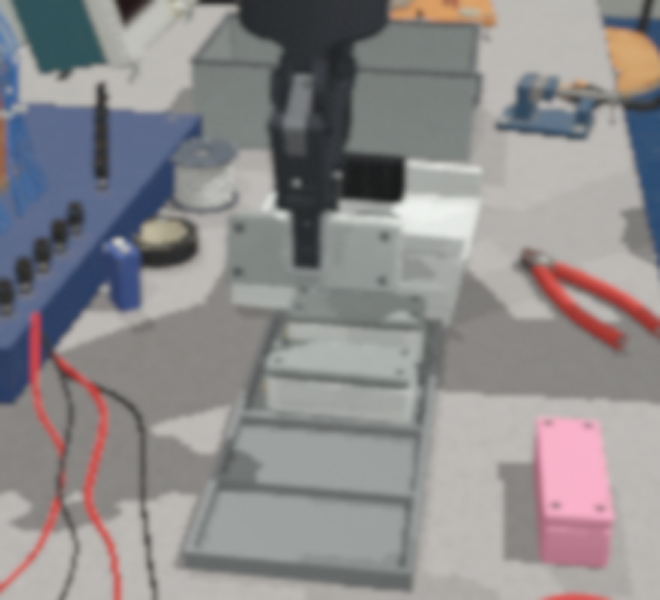

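Module b is sound (no moment difference), and it is held with its lid towards +y. I'll roll the tool 47° so b ends up mostly lid up, then release it low over the empty first pocket.

```bash
python3 - <<'E'
from h import *
x,y,th=441,398,47; X=[1,0,0]
manip.move_pose([x,y,150],rot(180,th,X)); manip.move_straight([x,y,60],vel=60,f_stop=5)
print(T.current_position()); manip.wait(.2)
eoat.release(); manip.wait(.3)
s,c=np.sin(np.radians(th)),np.cos(np.radians(th))
manip.move_straight([x,y-s*70,60+c*70],vel=80)
manip.move_pose([440,200,330],rot(90)); manip.move_pose([520,-150,330],rot(90))
print(T.current_time())
crop("top",130,360,130,260,3,"t3.png")
E
```

```text
[441.30240871 398.11802382  60.4765771 ]
37.825
```

View pics/t3.png

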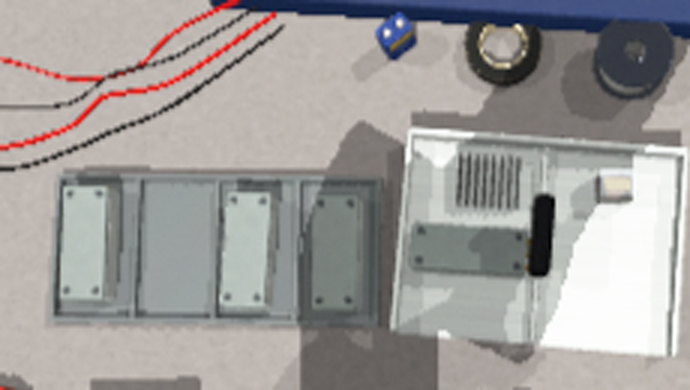

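Module b now lies flat and lid up in the first pocket at crop (85,243). Next are c at (246,248) and d at (337,252), approached 12 mm towards +y so the fingers clear the neighbours.

```bash
cat >> h.py <<'E'
def probe2(x,y,psi,shift,z):
    """approach shifted by 'shift' in y, close (drags module), lift, test"""
    y+=shift; q=rot(psi)
    manip.move_pose([x,y,120],q); manip.move_straight([x,y,55],vel=150)
    hit=manip.move_straight([x,y,z],vel=40,f_stop=5); z=T.current_position()[2]
    eoat.grasp(60); w=T.current_gripper_width(); manip.move_straight([x,y,170],vel=150)
    M=tilts(x,y,psi); print("hit",hit,z,"w",w,T.current_gripper_width(),"dMy",(M[0]-M[1]).round(3),"t",T.current_time()); return x,y,z,q
E
python3 - <<'E'
from h import *
f=lambda X,Y,z:px2w("top",130+(X-1)/3,130+(Y-1)/3,z)
for q in ([(227,190),(272,192),(221,303),(265,305)],[(317,195),(360,195),(312,309),(355,310)]):
    P=np.array([f(*p,38) for p in q]); v=(P[0]+P[1]-P[2]-P[3])/2; print(P.mean(0),np.linalg.norm(v),np.degrees(np.arctan2(v[1],v[0])))
    if q[0][0]==227: C=P.mean(0)
r=probe2(C[0],C[1],178,12,40); 
print(r)
E
```

```text
[436.49871648 264.65063563  38.        ] 88.31495953242421 -1.8594908196863063
[432.86076887 194.54030084  38.        ] 89.13780361172445 -1.5596384680153297
32 [ 0.008 -0.011 -0.009] sd [0.032 0.033 0.03 ] F [ 0.05  0.03 -2.16]
-32 [ 0.016 -0.006 -0.011] sd [0.025 0.023 0.038] F [-0.67  0.87 -3.  ]
hit False 39.79730711580821 w 0.4052637333905176 0.40791361196336035 dMy [-0.008 -0.005  0.001] t 46.675
(np.float64(436.4987164779486), np.float64(276.6506356310875), np.float64(39.79730711580821), [1.068651684041901e-18, 0.0174524064372836, 0.9998476951563913, 6.122301397540666e-17])
```

```bash
python3 - <<'E'
from h import *
x,y,z,q=438,271,40.3,rot(180)
manip.move_pose([x,y,120],q); manip.move_straight([x,y,z+15],vel=150)
print("c down",manip.move_straight([x,y,z],vel=40,f_stop=6),T.current_position()); eoat.release(); manip.move_straight([x,y,120],vel=150)
r=probe2(432.9,194.5,179,-1,44); print(r)
manip.wait(.1); crop("top",130,360,130,260,3,"t4.png")
E
```

```text
c down True [438.40286584 271.16447157  40.71366821]
32 [-0.009  0.022  0.006] sd [0.022 0.028 0.019] F [-0.47  0.14 -1.45]
-32 [-0.029 -0.02   0.005] sd [0.024 0.02  0.026] F [ 0.17 -0.31 -1.15]
hit False 43.97587891271557 w 0.40155945079766237 0.4039319575733636 dMy [0.02  0.042 0.002] t 56.6167
(432.9, 193.5, np.float64(43.97587891271557), [5.343461882864673e-19, 0.008726535498373897, 0.9999619230641713, 6.123000841748846e-17])
```

View pics/t4.png

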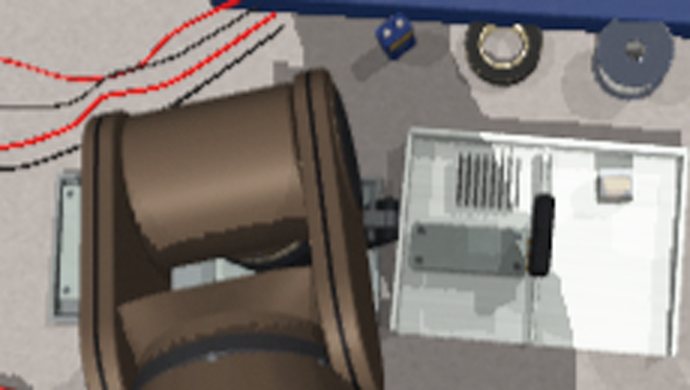

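Module d's reading (0.042) is ambiguous, so I'll repeat it with more averaging.

```bash
python3 - <<'E'
from h import *
x,y=432.9,193.5; q=rot(179)
for t in(32,-32,32,-32):
    manip.move_pose([x,y,170],rot(179,t,[0,1,0])); manip.wait(.5); manip.move_pose([x,y,170],q); manip.wait(.3)
    m=[];F=[]
    for _ in range(30): m.append(T.current_moment()[1]); F.append(T.current_contact_force()[2]); manip.wait(.02)
    print(t,np.mean(m).round(4),(np.std(m)/30**.5).round(4),np.mean(F).round(2))
print(T.current_time())
E
```

```text
32 0.0024 0.0067 -1.03
-32 0.0004 0.0045 -0.89
32 0.0098 0.0051 -1.12
-32 0.0025 0.0072 -1.03
66.5333
```

Module d is sound, so a is the only rattler. I'll put d back and check the tray.

```bash
python3 - <<'E'
from h import *
x,y,z,q=434,194.5,44.3,rot(180)
manip.move_pose([x,y,120],q); manip.move_straight([x,y,z+15],vel=150)
print("d down",manip.move_straight([x,y,z],vel=40,f_stop=6),T.current_position()); eoat.release(); manip.move_straight([x,y,130],vel=150)
manip.move_pose([520,-150,330],rot(90))
crop("top",130,360,130,260,3,"t5.png"); print(T.current_time())
E
```

```text
d down True [434.26750545 194.56277636  44.47393829]
70.6667
```

View pics/t5.png

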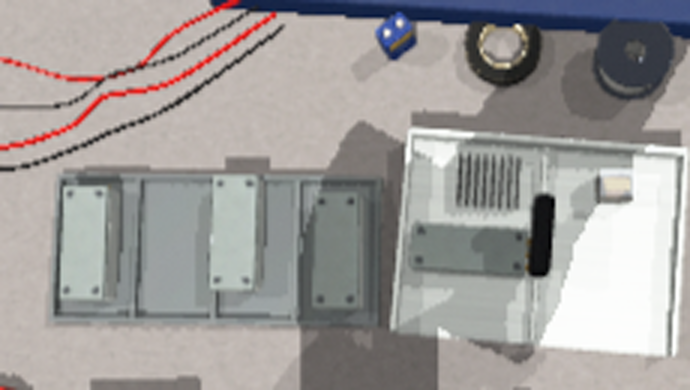

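Module c, at crop (235,233), now sits up against the b/c rib and the back wall. I'll measure it, pick it up again and lay it back in its pocket.

```bash
python3 - <<'E'
from h import *
f=lambda X,Y,z:px2w("top",130+(X-1)/3,130+(Y-1)/3,z).round(1)
print("ribs",f(138,250,16),f(216,310,16),f(298,250,16),"front/back",f(260,318,16),f(260,178,16))
print("d L edge",f(317,250,38),"R",f(361,250,38),"b R",f(111,250,38))
for z in(38,46): print("c",f(214,178,z),f(259,180,z),f(209,289,z),f(254,291,z))
E
```

```text
ribs [436.5 356.6  16. ] [388.8 292.4  16. ] [436.6 228.1  16. ] front/back [382.5 257.2  16. ] [494.5 259.8  16. ]
d L edge [434.4 209.4  38. ] R [434.4 175.1  38. ] b R [434.2 370.9  38. ]
c [491.  291.5  38. ] [489.3 255.9  38. ] [403.9 292.9  38. ] [402.4 257.8  38. ]
c [489.6 289.4  46. ] [488.  254.2  46. ] [403.4 290.9  46. ] [401.9 256.   46. ]
```

```bash
python3 - <<'E'
from h import *
q=rot(180); x,y=446,274
manip.move_pose([x,y,120],q); manip.move_straight([x,y,60],vel=150)
print(manip.move_straight([x,y,42],vel=40,f_stop=5),T.current_position()); eoat.grasp(60); print(T.current_gripper_width())
manip.move_straight([x,y,75],vel=100); manip.move_straight([440,268.5,75],vel=80)
print("down",manip.move_straight([440,268.5,41.5],vel=40,f_stop=4),T.current_position()); manip.wait(.2); eoat.release(); manip.move_straight([440,268.5,130],vel=150)
manip.move_pose([520,-150,330],rot(90))
a=viewer.grab_frame("top")[130:260,130:360,::-1]; b=viewer.grab_frame("side")[200:335,200:360,::-1]
cv2.imwrite("pics/t6.png",np.vstack([cv2.resize(a,(520,294)),cv2.resize(b,(520,306),interpolation=cv2.INTER_CUBIC)])); print(T.current_time())
E
```

```text
False [445.89798872 274.00197144  41.8241035 ]
0.4047742916122623
down True [439.48039097 268.31883805  42.52261287]
78.8917
```

View pics/t6.png

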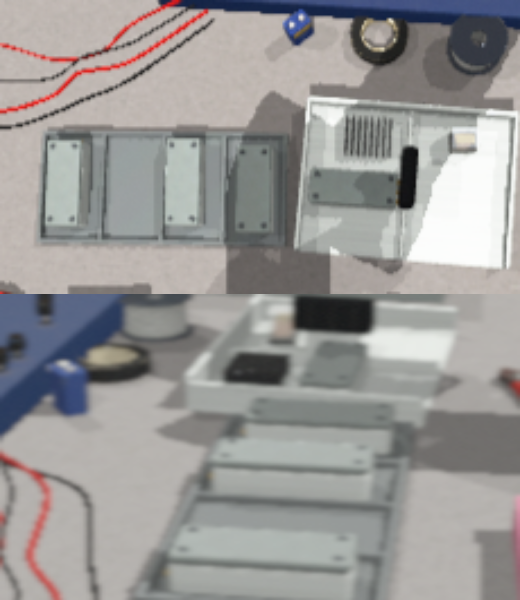

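The tray is good: all three sound modules lie flat, and the rattler and scrap are in the caddy. Now I'll pick up the caddy.

```bash
python3 - <<'E'
from h import *
q=rot(-4.4); g=[442.3,36.4]
manip.move_pose([*g,150],q); print(manip.move_straight([*g,64],vel=80,f_stop=6),T.current_position())
eoat.grasp(120); print("w",T.current_gripper_width(),T.current_gripper_force())
manip.move_straight([*g,85],vel=40); manip.wait(.3); print(T.current_contact_force(),T.current_moment())
manip.move_straight([*g,270],vel=100)
manip.move_pose([495,-115,270],rot(90)); manip.wait(.2); print("w",T.current_gripper_width(),T.current_time())
b=viewer.grab_frame("top")[90:290,250:520,::-1]; a=viewer.grab_frame("side")[100:300,180:450,::-1]
cv2.imwrite("pics/t7.png",np.vstack([cv2.resize(a,(405,300)),cv2.resize(b,(405,300))]))
E
```

```text
False [442.85356434  36.34782845  64.58536005]
w 0.17031877647840643 117.35252380371094
[ 0.14220665 -0.54021367 -5.86107146] [-0.2316833   0.04564906  0.00045055]
w 0.17126247664330832 87.3417
```

View pics/t7.png

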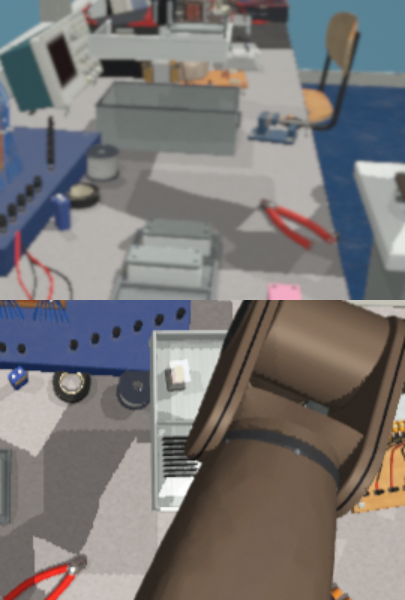

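```bash
python3 - <<'E'
from h import *
def go(th,ly=-187,lz=108,vel=60):
    s,c=np.sin(np.radians(th)),np.cos(np.radians(th)); g=[495,ly+80*c-61*s,lz+80*s+61*c]
    manip.move_straight(g,rot(90,th,[1,0,0]),vel=vel)
go(0,lz=125,vel=80); go(18,vel=50); go(30,vel=25); manip.wait(.7); go(42,vel=25); manip.wait(.5); go(58,vel=25); manip.wait(1)
print(T.current_contact_force(),T.current_gripper_width(),T.current_time())
go(30,lz=130,vel=80); go(0,lz=160,vel=80); manip.wait(.4); print(np.mean([T.current_contact_force() for _ in range(10)],0),T.current_moment())
im=viewer.grab_frame("top"); cv2.imwrite("pics/x8.png",im[:,:,::-1])
manip.move_pose([442.3,36.4,270],rot(-4.4)); manip.wait(.2)
print(np.mean([T.current_contact_force() for _ in range(10)],0),T.current_gripper_width(),T.current_time())
im=viewer.grab_frame("top"); cv2.imwrite("pics/x9.png",im[:,:,::-1])
a=cv2.imread("pics/top0.png")[110:255,415:480].astype(int); b=im[110:255,415:480,::-1].astype(int)
d=np.abs(a-b).sum(2)>90; n,l,s,c=cv2.connectedComponentsWithStats(d.astype(np.uint8)); print([(x[4],c[i].round()+[415,110]) for i,x in enumerate(s) if i and x[4]>40])
E
```

```text
[ 0.70230672 -0.2869804  -1.83198397] 0.1703913314685553 94.7167
[ 0.78869121 -0.05639215 -2.01691321] [0.02580772 0.0370159  0.02508805]
[ 0.60370431  0.11897931 -1.06591134] 0.17306284624156376 98.4917
[(np.int32(242), array([446., 157.])), (np.int32(739), array([446., 190.])), (np.int32(224), array([419., 213.]))]
```

The wrist force fell from 5.9 N to about 1.5 N, which matches the bare caddy. Setting it down and checking.

```bash
python3 - <<'E'
from h import *
g=[442.3,36.4]
manip.move_straight([*g,85],vel=150); print(manip.move_straight([*g,64],vel=20,f_stop=5),T.current_position())
manip.wait(.2); eoat.release(); manip.move_straight([*g,170],vel=100)
manip.move_pose([161.6,655,253],[-3.06621017e-04,1.20607173e-01,9.92699714e-01,-1.04542153e-03]); manip.wait(.5)
a=viewer.grab_frame("top")[110:260,130:480,::-1]; b=viewer.grab_frame("side")[150:340,180:400,::-1]
cv2.imwrite("pics/f.png",np.vstack([cv2.resize(a,(630,270),interpolation=cv2.INTER_CUBIC),cv2.copyMakeBorder(cv2.resize(b,(370,320),interpolation=cv2.INTER_CUBIC),0,0,0,260,0)])); print(T.current_time(),T.current_contact_force())
E
```

```text
True [442.14436966  36.41022862  64.31352236]
106.05 [-0.21998771  0.01344969  0.14293663]
```

View pics/f.png

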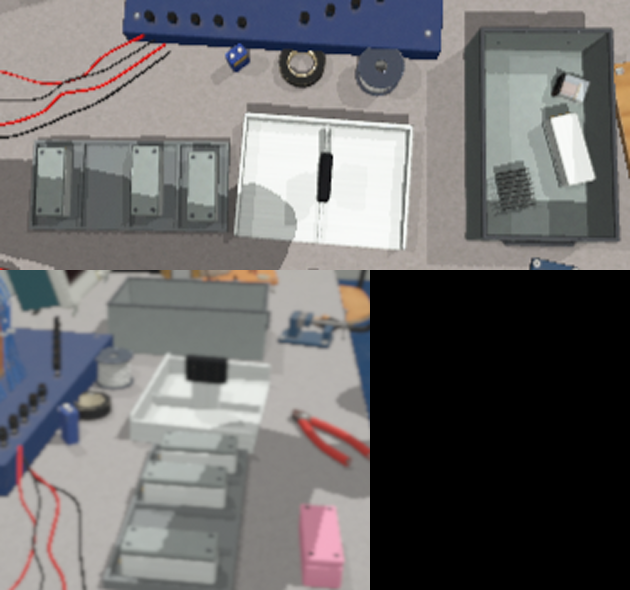

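The final picture shows the relay, rattler and heat sink in the bin at (570,87), (573,148) and (515,187). The caddy stands empty and level, and the three sound modules lie flat in the tray.

```bash
python3 -c "
from h import *
print(workorder.finish_job())"
```

```text
the job is handed in; nothing more can be done
None
```

The job is handed in, with no verdict shown: the one rattler (first pocket, +y end) and both scrap pieces are in the bin, the three sound modules lie lid up in the tray, and the empty caddy stands level. I tipped one sound module onto its side while grasping and later re-seated another that had shifted.

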